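# Check two drive shafts for end float and pack the spare rollers

## Robot

A 6-joint arm with a two-finger parallel gripper is mounted at the origin on the work surface. World frame = base frame: x ahead of the robot, y to its left, z up, the work surface at z = 0. Lengths are in m, angles in rad, forces in N, time in s.
With the tool pointing down it reaches from about 0.3 to 0.875 m from the base axis. Payload 6.4 kg.
Tool frame: the origin (TCP) lies midway between the tips of the shut fingers; the grasp point (between the pads) lies 19 mm behind it; z points along the fingers, y is the line along which they close (so a half turn about z gives the same grasp; the last joint's range is limited). The gripper opens to 85 mm and grips with 20 to 120 N. Pads are 22 mm wide; open, the fingers measure 114 mm over their backs; the gripper's body (76 mm by 85 mm) begins 54 mm behind the grasp point. The pads swing forward as they close: fully open they stand 13 mm farther back than shut.
Start: joints at [-1.525, 0.181, 1.607, -0, 1.354, -0.206], TCP at [0.143, -0.557, 0.208] pointing down, gripper open.
Joint ranges: [-2.99, 2.99], [-0.89, 2.07], [0.3, 2.58], [-1.14, 4.28], [0, 2.63], [-3.12, 3.12]. Speed limits (rad/s): [2.57, 2.57, 3.01, 3.14, 3.14, 3.14].

## Interface

Orientations are given as a unit quaternion [w, x, y, z].
In Python, from bench import ctrl gives the robot as it stands.
- The arm moves only by the tool send_rows, never from a script. Its argument "motion" is a list of rows, each a list of 7 numbers: the turn, a rotation vector about the tool's x, y, z in degrees, then the shift along the tool's x, y, z in mm, then the closure, from -1 (fully open) to 1 (shut). In form: [[rx, ry, rz, tx, ty, tz, grip], ...]. A call has exactly 10 rows; each row shifts and turns the commanded pose from where the row before left it, along the tool's axes as they then stand; what a row does not reach is not made up. A row lasts 1/10 s, in which the tool goes at most 50 mm and 8.59 degrees, less where a joint would pass 70% of its speed; a pose out of reach is approached as far as the arm can. A call is refused whole if a number of a shift passes 50 or a number of a turn 8.59, either way. A call with a gripper value outside its range is refused whole. The fingers move at their own pace and stop on an object; the grip force is fixed at half the most. Time passes only in rows, so rows that do not move let the fingers close, or fill a call up. It gives the time, the measured TCP pose, the force, the opening and the grip force at its end, in the units of the state.
- ctrl.get_obs(): the state, without advancing time (a new reading comes with each control period).
- ctrl.camera(name): name is "scene" or "top"; returns a dict with "color" (384x512x3 uint8, red, green, blue), "z_map" (384x512 float32, m along the optical axis (not along the pixel's ray), 0 where there is no reading), "mtx" (3x3 intrinsics, pixels), "k1" (the pictures are not rectified: a ray, as slopes to the right and down, at radius r is drawn at 1 + k1 r^2 times it, then the intrinsics apply), "extrinsics" (4x4, takes a point from camera to world coordinates). Camera axes: x right, y down, z forward; pixel columns grow to the right and rows downward; lengths in m; the calibration is good to about 2 mm. A picture is of the moment at which its call begins.
- ctrl.hand_in(): hands the job in; it is judged then, once.
The state is a dict: "time_s": time; "q": joint angles; "dq": joint speeds; "joint_efforts": joint torques, N m; "eef_pos": TCP position; "eef_rot": TCP orientation; "wrist_force": force on the tool from outside, world axes, zero at the start; "torque": the same for the moment, N m; "opening": opening from 0.0 (shut) to 1.0 (fully open); "grasp_force": force on a finger pad.
Only numpy, scipy, OpenCV 4.12 (cv2) and the standard library are available. Lean on these libraries where they do the work, as an engineer would, in place of code of your own. Each camera call takes 0.05 s, during which the arm holds its last target. There are 200 camera calls.

## Task

Two conveyor drive units are back from overhaul: push both shafts fully in, and only when both are in pull both fully out to their outer stops to feel their end float, leaving them pulled out. Then push over, away from the hub, the flag lever of the unit whose shaft has clearly more float, and leave the other lever as it is. Also, at any time, stand every spare guide roller upright on the floor of the divided crate, one per cell, and leave everything else on the bench alone.

Things in the scene. Friction and masses are not known exactly. Their poses are not given: they have to be found in the camera images.
- unit_a: Feed-roller drive unit fixed to the bench (two alike, a and b): dark base plate 190 x 100 x 12 mm carrying a closed grey bearing housing 130 x 80 mm whose top is 110 mm above the bench. Origin on the bench; x runs along the shaft, away from the aluminium hub, so the hub is at the -x end (the end nearer the robot); z up. The housing spans x = -40 to +90 mm.
- hub_a (a point): Centre of the grip part of the aluminium hub on the shaft's outer end: a cylinder 40 mm in diameter and 36 mm long, lying along the unit's x axis, 65 mm above the bench, with a 52 mm rim 6 mm thick on its outer end. Fully pushed in it lies 110 mm from the unit's origin in -x, its inner end 44 mm clear of the housing's bearing cap; it moves with the shaft.
- shaft_a (a joint): Axial position of the shaft in m: 0 = at its inner stop (pushed fully in, unit's +x), growing as it is pulled out along the unit's -x. The outer stop is felt after either about 8.5 mm or 20 mm: one of the two units has a spacer inside its housing (8.5 mm), the other has none (20 mm); which is not visible and changes from start to start. It slides with about 2.5 N of friction, stays where left; the stops are rigid. Starts somewhere between its stops.
- flag_a (a joint): Flag lever on top of the housing, in rad: 0 = leaning towards the hub (unit's -x, as at the start), 1.0 = pushed right over, away from the hub. Stays where left. It is 'over' above 0.8.
- flag_a_tip (a point): Centre of the black ball (diameter 26 mm) on the end of the flag lever. The lever (rod diameter 10 mm) pivots about the unit's y axis at 132 mm above the bench, 35 mm from the unit's origin in +x, with the ball 70 mm from the pivot; about 1 N at the ball moves it. Untouched, the ball is 193 mm above the bench and at unit x = 1 mm; right over, at about x = 68 mm.
- unit_b: Feed-roller drive unit fixed to the bench (two alike, a and b): dark base plate 190 x 100 x 12 mm carrying a closed grey bearing housing 130 x 80 mm whose top is 110 mm above the bench. Origin on the bench; x runs along the shaft, away from the aluminium hub, so the hub is at the -x end (the end nearer the robot); z up. The housing spans x = -40 to +90 mm.
- hub_b (a point): Centre of the grip part of the aluminium hub on the shaft's outer end: a cylinder 40 mm in diameter and 36 mm long, lying along the unit's x axis, 65 mm above the bench, with a 52 mm rim 6 mm thick on its outer end. Fully pushed in it lies 110 mm from the unit's origin in -x, its inner end 44 mm clear of the housing's bearing cap; it moves with the shaft.
- shaft_b (a joint): Axial position of the shaft in m: 0 = at its inner stop (pushed fully in, unit's +x), growing as it is pulled out along the unit's -x. The outer stop is felt after either about 8.5 mm or 20 mm: one of the two units has a spacer inside its housing (8.5 mm), the other has none (20 mm); which is not visible and changes from start to start. It slides with about 2.5 N of friction, stays where left; the stops are rigid. Starts somewhere between its stops.
- flag_b (a joint): Flag lever on top of the housing, in rad: 0 = leaning towards the hub (unit's -x, as at the start), 1.0 = pushed right over, away from the hub. Stays where left. It is 'over' above 0.8.
- flag_b_tip (a point): Centre of the black ball (diameter 26 mm) on the end of the flag lever. The lever (rod diameter 10 mm) pivots about the unit's y axis at 132 mm above the bench, 35 mm from the unit's origin in +x, with the ball 70 mm from the pivot; about 1 N at the ball moves it. Untouched, the ball is 193 mm above the bench and at unit x = 1 mm; right over, at about x = 68 mm.
- crate: Grey open crate fixed to the bench, 140 x 206 mm, walls 42 mm high and 4 mm thick, floor 4 mm, divided into 2 (along its x) by 3 (along its y) equal cells. Each cell is 64 x 63 mm inside. Origin under its centre on the bench, z up; cell centres at x = -34 and +34 mm, y = -67.3, 0 and +67.3 mm.
- roller1: Spare white plastic guide roller standing on its flange: flange 50 mm in diameter and 12 mm thick at the bottom, barrel 32 mm in diameter above it, 90 mm tall overall, about 0.18 kg. Origin at the centre of its underside, z up its axis. Three to five of the five are present.
- roller2: Spare white plastic guide roller standing on its flange: flange 50 mm in diameter and 12 mm thick at the bottom, barrel 32 mm in diameter above it, 90 mm tall overall, about 0.18 kg. Origin at the centre of its underside, z up its axis. Three to five of the five are present.
- roller3: Spare white plastic guide roller standing on its flange: flange 50 mm in diameter and 12 mm thick at the bottom, barrel 32 mm in diameter above it, 90 mm tall overall, about 0.18 kg. Origin at the centre of its underside, z up its axis. Three to five of the five are present.
- roller4: Spare white plastic guide roller standing on its flange: flange 50 mm in diameter and 12 mm thick at the bottom, barrel 32 mm in diameter above it, 90 mm tall overall, about 0.18 kg. Origin at the centre of its underside, z up its axis. Three to five of the five are present.
- roller5: Spare white plastic guide roller standing on its flange: flange 50 mm in diameter and 12 mm thick at the bottom, barrel 32 mm in diameter above it, 90 mm tall overall, about 0.18 kg. Origin at the centre of its underside, z up its axis. Three to five of the five are present.
- board_stack: Not part of the job, to be left alone: stack of green circuit boards, 120 x 85 x 32 mm, beyond the units.
- board_stack2: Not part of the job, to be left alone: lower stack of green circuit boards, 120 x 85 x 16 mm, near the robot.
- flux_bottle: Not part of the job, to be left alone: white flux bottle, diameter 48 mm, 110 mm tall.
- tin: Not part of the job, to be left alone: aluminium tin, diameter 60 mm, 60 mm tall.
- tape_roll: Not part of the job, to be left alone: roll of yellow tape lying flat, diameter 90 mm, 25 mm high.
- screwdriver: Not part of the job, to be left alone: screwdriver lying on the bench.
Things that resemble listed ones, but are neither listed nor needed, are in the scene too. Leave any turquoise look-alike of the roller3 alone. Leave any green look-alike of the roller4 alone.

How it is judged:
By the outcome, as a careful person would: the job done as asked, in the order asked, and still so for the second after the job is handed in, with the robot touching nothing.
Of spacer_a, spacer_b only 1 to 1 are there at a start; the rules pass over those that are not, and their reading is None.
Of roller1, roller2, roller3, roller4, roller5 only 3 to 5 are there at a start; the rules pass over those that are not, and their reading is None.
At some moment in a run one of roller1, roller2, roller3, roller4, roller5 may be knocked a few centimetres aside while the robot is not near it.
It also fails if it takes over 210 s, if anything falls off the work surface, if the arm or the gripper's body presses on something with over 40 N, if the wrist force passes 120 N, or if a joint passes its speed limit or range.

## Working session

There is one attempt and no reset: what is moved stays moved. The work goes in short steps, Python scripts to look and compute and a tool call to move; the robot and the scene stay as the last step left them, time stands still between calls to the robot, and variables do not carry over. Pictures are saved under pics/ and viewed, at most 14 in all, crops included, and the job is handed in when it is done.

Besides the shell and the picture viewer there is one more tool, called after "Call:" as a command line: name --pt "numbers of a row" for each row, then --argument value for the rest. send_rows: Moves the arm, as the interface text tells. Its arguments: {"type":"object","properties":{"motion":{"type":"array","items":{"type":"array","items":{"type":"number"}}}},"required":["motion"]}

```bash
mkdir -p pics
cat > h.py <<'E'
import numpy as np, cv2
from bench import ctrl
def world(c):
    # per-pixel world points from depth
    K=c["mtx"]; k1=c["k1"]; E=c["extrinsics"]
    h,w=c["z_map"].shape
    u,v=np.meshgrid(np.arange(w),np.arange(h))
    pts=np.stack([u,v],-1).reshape(-1,1,2).astype(float)
    # note: k1 model = opencv dist with only k1
    n=cv2.undistortPoints(pts,K,np.array([k1,0,0,0.])).reshape(h,w,2)
    z=c["z_map"]; P=np.concatenate([n*z[...,None],z[...,None]],-1)
    return P@E[:3,:3].T+E[:3,3]
E
python3 - <<'E'
from h import *
o=ctrl.get_obs(); print(o)
for n in("scene","top"):
    c=ctrl.camera(n); cv2.imwrite(f"pics/{n}0.png",cv2.resize(c["color"][...,::-1],(800,600),interpolation=cv2.INTER_CUBIC))
    np.savez(f"{n}0.npz",**c); print(c["mtx"],c["k1"],c["extrinsics"])
    P=world(c);print(np.nanmean(c["z_map"]>0))
E
```

```text
{'time_s': 0.0, 'q': array([-1.52530424e+00,  1.81577685e-01,  1.60800955e+00,  7.52310575e-07,
        1.35378205e+00, -2.06263065e-01]), 'dq': array([-0.0014465 ,  0.00052675,  0.00168587, -0.00168879,  0.00018665,
       -0.00191206]), 'joint_efforts': array([ 2.91503568e-05, -4.44864142e+01, -3.51340842e+01, -2.43587328e-04,
        9.02597472e-03,  2.89404852e-05]), 'eef_pos': array([ 0.14324524, -0.55626187,  0.20756283]), 'eef_rot': array([-8.85420026e-04,  9.92087492e-01,  1.25545286e-01,  7.16970736e-05]), 'wrist_force': array([ 0.40302857, -1.38571184,  0.22857796]), 'torque': array([-0.00988347, -0.03421601,  0.00874629]), 'grasp_force': 0.0, 'opening': 1.00082241365452}
[[354.95975589   0.         253.98220216]
 [  0.         354.95975589 190.25809239]
 [  0.           0.           1.        ]] 0.03750684688291244 [[-0.638594    0.56611126 -0.5212636   1.13012758]
 [ 0.76950067  0.47692573 -0.42474764  0.44842541]
 [ 0.00814961 -0.67235399 -0.74018491  0.91577422]
 [ 0.          0.          0.          1.        ]]
0.9958241780598959
[[474.00272888   0.         256.29685423]
 [  0.         474.00272888 187.49449069]
 [  0.           0.           1.        ]] 0.0010284188440857955 [[ 0.02189737 -0.99031255  0.13711875  0.42159746]
 [-0.99975195 -0.02113221  0.00703363 -0.01077123]
 [-0.00406787 -0.13723876 -0.99052964  1.24928768]
 [ 0.          0.          0.          1.        ]]
0.9960276285807291
```

View pics/scene0.png

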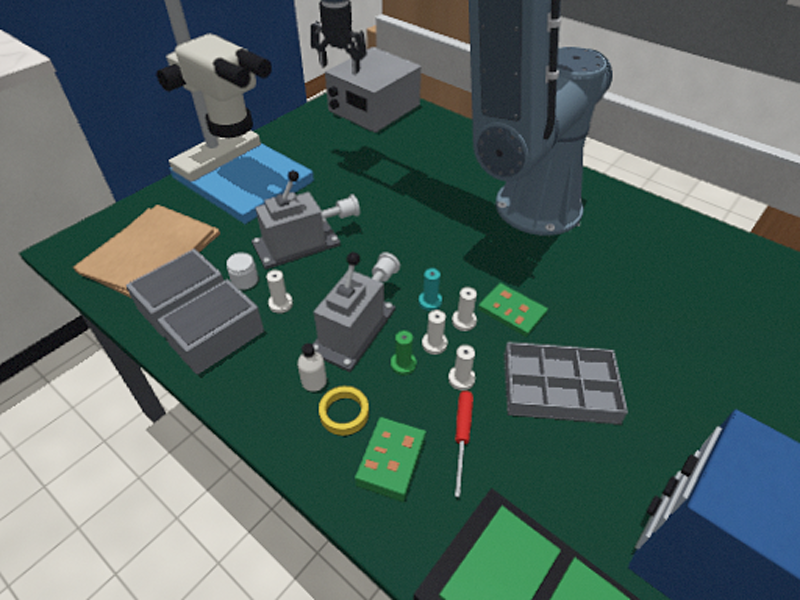

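View pics/top0.png

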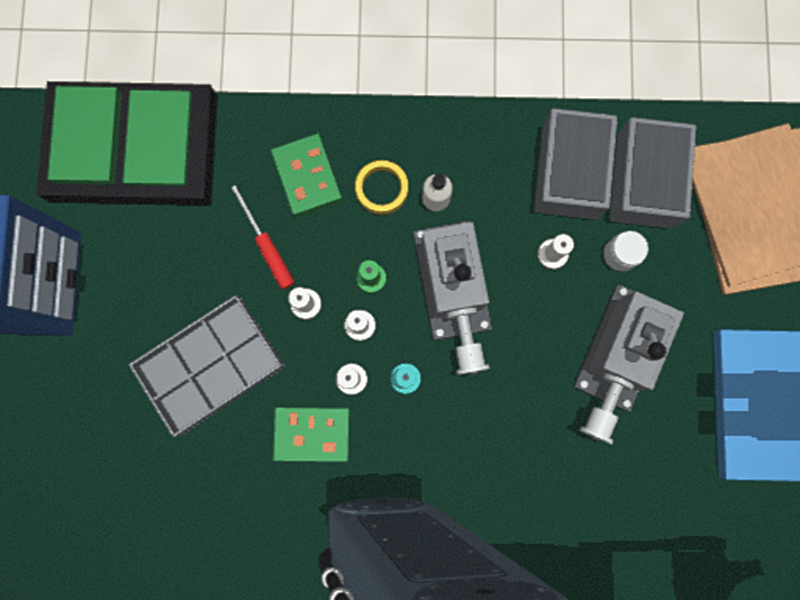

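White rollers in the top view (800x600 px) are at (304,302), (360,324), (351,378) and (556,250). The turquoise one at (405,378) and the green one at (371,276) are look-alikes to leave. The units are at (455,280) and (635,345), the crate at (207,365).

```bash
cat >> h.py <<'E'
def ray_plane(c,u,v,z):
    n=cv2.undistortPoints(np.array([[[u,v]]],float),c["mtx"],np.array([c["k1"],0,0,0.]))[0,0]
    E=c["extrinsics"]; d=E[:3,:3]@np.array([n[0],n[1],1]); o=E[:3,3]
    return o+d*(z-o[2])/d[2]
def rollers(c,P):
    hsv=cv2.cvtColor(c["color"],cv2.COLOR_RGB2HSV)
    m=(hsv[...,1]<45)&(hsv[...,2]>110)&(P[...,2]>.076)&(P[...,2]<.105)&(P[...,0]>.25)&(P[...,0]<.9)&(abs(P[...,1])<.6)
    n,l,s,ce=cv2.connectedComponentsWithStats(m.astype(np.uint8))
    for i in range(1,n):
        if s[i,4]<25: continue
        q=P[l==i]
        print("roller?",ce[i].round(0),s[i,4],np.r_[(q[:,:2].max(0)+q[:,:2].min(0))/2,q[:,:2].mean(0),np.median(q[:,2])].round(4))
E
python3 - <<'E'
from h import *
c=dict(np.load("top0.npz")); c["k1"]=float(c["k1"]); P=world(c)
rollers(c,P)
for name,(x0,y0,x1,y1) in dict(u1=(255,130,325,245),u2=(360,175,445,290)).items():
    S=np.zeros(P.shape[:2],bool); S[y0:y1,x0:x1]=1
    Z=P[...,2]
    for nm,a,b in(("base",.006,.018),("housing",.104,.115),("hub",.04,.098),("ball",.195,.215)):
        m=S&(Z>a)&(Z<b)
        if nm=="hub":
            m&=c["color"].min(-1)>130
        q=P[m][:,:2].astype(np.float32)
        if len(q)<4: print(name,nm,len(q)); continue
        r=cv2.minAreaRect(q)
        print(name,nm,len(q),np.round(r[0],4),np.round(r[1],4),round(r[2],1),"mean",q.mean(0).round(4))
S=np.zeros(P.shape[:2],bool); S[185:283,80:185]=1
m=S&(P[...,2]>.032)&(P[...,2]<.05); q=P[m][:,:2].astype(np.float32); r=cv2.minAreaRect(q); print("crate",len(q),r, np.median(P[m][:,2]))
for nm,u,v,r in(("turq",259,240,12),("green",237,176,12),("bottle",279,120,14),("tin",401,160,15)):
    q=P[v-r:v+r,u-r:u+r].reshape(-1,3); q=q[q[:,2]>.05]; print(nm,q.mean(0),q[:,2].max())
E
```

```text
roller? [370. 103.] 591 [ 0.8135 -0.2902  0.8082 -0.2886  0.0803]
roller? [421. 108.] 599 [ 0.8005 -0.4186  0.7967 -0.4158  0.0802]
roller? [280. 121.] 103 [ 0.7588 -0.0602  0.755  -0.0592  0.0802]
roller? [360. 156.] 131 [ 0.6671 -0.2589  0.6661 -0.2584  0.0897]
roller? [192. 190.] 134 [0.5726 0.1578 0.572  0.1569 0.0894]
roller? [296. 200.] 66 [ 0.5535 -0.1004  0.5549 -0.1005  0.085 ]
roller? [228. 205.] 127 [0.5373 0.066  0.5373 0.0651 0.0897]
roller? [302. 229.] 245 [ 0.4828 -0.1196  0.4825 -0.1158  0.0834]
roller? [223. 241.] 129 [0.4479 0.0757 0.448  0.076  0.0898]
roller? [397. 244.] 60 [ 0.4513 -0.3492  0.4522 -0.3481  0.0851]
roller? [385. 272.] 256 [ 0.3832 -0.3179  0.3837 -0.3195  0.0833]
u1 base 771 [ 0.5992 -0.0911] [0.3045 0.1853] 1.3 mean [ 0.5791 -0.0758]
u1 housing 1088 [ 0.6234 -0.087 ] [0.1303 0.0803] 11.4 mean [ 0.6148 -0.0875]
u1 hub 461 [ 0.5745 -0.0908] [0.2325 0.0515] 15.5 mean [ 0.5044 -0.1104]
u1 ball 97 [ 0.5997 -0.0919] [0.0226 0.0229] 2.0 mean [ 0.5991 -0.0914]
u2 base 735 [ 0.4883 -0.3829] [0.2152 0.2958] 86.7 mean [ 0.487  -0.3447]
u2 housing 1105 [ 0.5159 -0.3779] [0.082  0.1321] 66.4 mean [ 0.5083 -0.3704]
u2 hub 461 [ 0.4106 -0.3316] [0.0457 0.0989] 66.5 mean [ 0.4029 -0.3266]
u2 ball 103 [ 0.4932 -0.3683] [0.0239 0.0222] 89.2 mean [ 0.4931 -0.3668]
crate 911 ((0.46443474292755127, 0.31335949897766113), (0.1410638988018036, 0.20654553174972534), 34.852333068847656) 0.0388600481832484
turq [ 0.45083198 -0.01291772  0.09008178] 0.09524069149710956
green [0.61423398 0.04749629 0.10129397] 1.249287675780376
bottle [ 0.75157096 -0.05800228  0.09514761] 1.249287675780376
tin [ 0.66810096 -0.37297647  0.06547613] 1.249287675780376
```

```bash
cat >> h.py <<'E'
U={1:(0.5989,-0.0919,11.4),2:(0.4930,-0.3679,-23.6)}
def upt(k,x,y=0):
    X,Y,t=U[k]; t=np.radians(t); return X+x*np.cos(t)-y*np.sin(t),Y+x*np.sin(t)+y*np.cos(t)
CR=(0.4644,0.3134,34.85)
def cell(x,y):
    t=np.radians(CR[2]); return CR[0]+x*np.cos(t)-y*np.sin(t),CR[1]+x*np.sin(t)+y*np.cos(t)
def state():
    o=ctrl.get_obs(); q=o["eef_rot"]; th=np.degrees(2*np.arctan2(q[2],q[1]))
    th=(th+180)%360-180
    return o,np.array(o["eef_pos"]),th
def plan(x,y,z,th):
    "prints rz, then shift (tool axes) if done before / after the turn, mm"
    o,p,t=state(); d=np.array([x,y,z])-p
    f=lambda a:np.array([d[0]*np.cos(a)+d[1]*np.sin(a),d[0]*np.sin(a)-d[1]*np.cos(a),-d[2]])*1000
    print("t",round(o["time_s"],1),"pos",p.round(4),"th",round(t,1),"| rz",round(t-th,1),"before",f(np.radians(t)).round(1),"after",f(np.radians(th)).round(1),
      "F",o["wrist_force"].round(1),"open",round(float(o["opening"]),3),"g",round(float(o["grasp_force"]),1))
E
python3 - <<'E'
from h import *
c=dict(np.load("top0.npz")); c["k1"]=float(c["k1"]); P=world(c)
for k in(1,2):
    X,Y,t=U[k]; t=np.radians(t); d=P[...,:2]-[X,Y]; x=d@[np.cos(t),np.sin(t)]; y=d@[-np.sin(t),np.cos(t)]
    m=(P[...,2]>.055)&(P[...,2]<.1)&(abs(y)<.03)&(x<-.075)&(x>-.18)
    print(k,"outer end",np.percentile(x[m],[0,2,5]),"y mid",np.median(y[m]))
    h=m&(P[...,2]>.08); xs=x[h]; print(np.sort(xs)[:5],np.sort(xs)[-5:], np.histogram(x[m],bins=np.arange(-.18,-.07,.01)),[round(float(P[...,2][m&(abs(x-b)<.003)].max(initial=0)),3) for b in np.arange(-.16,-.08,.006)])
plan(*upt(2,-.117),.16,-23.6)
E
```

```text
1 outer end [-0.1426878  -0.14018531 -0.13833816] y mid 0.001071184077567685
[-0.13879867 -0.13871461 -0.13859302 -0.13833816 -0.13831009] [-0.09784981 -0.09767808 -0.09745718 -0.09709038 -0.09693181] (array([ 0,  0,  0,  8, 75, 66, 64, 66, 38, 29]), array([-0.18, -0.17, -0.16, -0.15, -0.14, -0.13, -0.12, -0.11, -0.1 ,
       -0.09, -0.08])) [0.0, 0.0, 0.0, 0.075, 0.093, 0.088, 0.089, 0.089, 0.087, 0.088, 0.086, 0.086, 0.077, 0.078]
2 outer end [-0.14342679 -0.14114529 -0.13930718] y mid 0.0029100109519497883
[-0.13954877 -0.13952792 -0.13944708 -0.13927514 -0.13927071] [-0.09854373 -0.09829925 -0.09783884 -0.09776386 -0.09760174] (array([ 0,  0,  0, 11, 89, 69, 69, 69, 36, 32]), array([-0.18, -0.17, -0.16, -0.15, -0.14, -0.13, -0.12, -0.11, -0.1 ,
       -0.09, -0.08])) [0.0, 0.0, 0.0, 0.091, 0.093, 0.087, 0.088, 0.091, 0.09, 0.088, 0.087, 0.076, 0.076, 0.078]
t 0.1 pos [ 0.1433 -0.5563  0.2077] th 14.4 | rz 38.0 before [ 293.5 -167.4   47.7] after [ 128.1 -312.7   47.7] F [ 0.8  0.4 -0.1] open 0.993 g 0.0
```

Call:
send_rows --pt "0 0 0 37 -21 6 -1" --pt "0 0 0 37 -21 6 -1" --pt "0 0 0 37 -21 6 -1" --pt "0 0 0 37 -21 6 -1" --pt "0 0 0 37 -21 6 -1" --pt "0 0 0 37 -21 6 -1" --pt "0 0 0 37 -21 6 -1" --pt "0 0 0 36 -20 6 -1" --pt "0 0 7.6 0 0 0 -1" --pt "0 0 7.6 0 0 0 -1"

```text
time_s: 1.1
eef_pos: [0.3881, -0.3199, 0.1598]
eef_rot: [-0.001, 1.0, -0.008, -0.0]
wrist_force: [0.7, 0.1, -1.0]
opening: 1.004
grasp_force: 0.0
```

Call:
send_rows --pt "0 0 7.6 0 0 0 -1" --pt "0 0 7.6 0 0 0 -1" --pt "0 0 7.6 0 0 0 -1" --pt "0 0 0 0 0 0 -1" --pt "0 0 0 0 0 0 -1" --pt "0 0 0 0 0 0 -1" --pt "0 0 0 0 0 0 -1" --pt "0 0 0 0 0 0 -1" --pt "0 0 0 0 0 0 -1" --pt "0 0 0 0 0 0 -1"

```text
time_s: 2.1
eef_pos: [0.3874, -0.3216, 0.1605]
eef_rot: [-0.0, 0.979, -0.204, -0.0]
wrist_force: [0.1, 0.7, -0.2]
opening: 0.997
grasp_force: 0.0
```

```bash
python3 -c "
from h import *
plan(*upt(2,-.115,.001),.05,-23.6)"
```

```text
t 2.1 pos [ 0.3874 -0.3216  0.1605] th -23.6 | rz 0.0 before [  0.3  -0.9 110.5] after [  0.3  -0.9 110.5] F [ 0.1  0.7 -0.2] open 0.997 g 0.0
```

Call:
send_rows --pt "0 0 0 0 -1 30 -1" --pt "0 0 0 0 0 30 -1" --pt "0 0 0 0 0 25 -1" --pt "0 0 0 0 0 25 -1" --pt "0 0 0 0 0 0 -1" --pt "0 0 0 0 0 0 0.3" --pt "0 0 0 0 0 0 0.5" --pt "0 0 0 0 0 0 1" --pt "0 0 0 0 0 0 1" --pt "0 0 0 0 0 0 1"

```text
time_s: 3.1
eef_pos: [0.3883, -0.3233, 0.0525]
eef_rot: [0.002, 0.979, -0.204, 0.001]
wrist_force: [-2.9, -4.3, 3.8]
opening: 0.334
grasp_force: 49.6
```

Call:
send_rows --pt "0 0 0 0 0 0 1" --pt "0 0 0 0 0 0 1" --pt "0 0 0 1 0 0 1" --pt "0 0 0 1 0 0 1" --pt "0 0 0 1 0 0 1" --pt "0 0 0 1 0 0 1" --pt "0 0 0 0 0 0 1" --pt "0 0 0 0 0 0 1" --pt "0 0 0 0 0 0 1" --pt "0 0 0 0 0 0 1"

```text
time_s: 4.1
eef_pos: [0.3919, -0.3249, 0.0525]
eef_rot: [0.002, 0.979, -0.204, 0.001]
wrist_force: [-4.2, -4.6, 4.8]
opening: 0.334
grasp_force: 50.3
```

```bash
python3 -c "
from h import *
plan(*upt(2,-.11),.05,-23.6)"
```

```text
t 4.1 pos [ 0.3919 -0.3249  0.0525] th -23.6 | rz 0.0 before [-0.1 -1.   2.5] after [-0.1 -1.   2.5] F [-4.2 -4.6  4.8] open 0.334 g 50.3
```

Call:
send_rows --pt "0 0 0 1 0 0 1" --pt "0 0 0 1 0 0 1" --pt "0 0 0 1 0 0 1" --pt "0 0 0 1 0 0 1" --pt "0 0 0 0 0 0 1" --pt "0 0 0 0 0 0 1" --pt "0 0 0 0 0 0 1" --pt "0 0 0 0 0 0 1" --pt "0 0 0 0 0 0 1" --pt "0 0 0 0 0 0 1"

```text
time_s: 5.1
eef_pos: [0.3925, -0.325, 0.0523]
eef_rot: [0.001, 0.979, -0.204, -0.002]
wrist_force: [-17.6, 0.2, 16.6]
opening: 0.336
grasp_force: 55.1
```

```bash
python3 -c "
from h import *
plan(*upt(2,-.11),.05,-23.6)"
```

```text
t 5.1 pos [ 0.3925 -0.325   0.0523] th -23.5 | rz 0.1 before [-0.7 -1.   2.3] after [-0.7 -1.   2.3] F [-17.6   0.2  16.6] open 0.336 g 55.1
```

Call:
send_rows --pt "0 0 0 0 0 0 -1" --pt "0 0 0 0 0 0 -1" --pt "0 0 0 0 0 0 -1" --pt "0 0 0 0 0 0 -1" --pt "0 0 0 0 0 -10 -1" --pt "0 0 0 0 0 -30 -1" --pt "0 0 0 0 0 -35 -1" --pt "0 0 0 0 0 -35 -1" --pt "0 0 0 0 0 0 -1" --pt "0 0 0 0 0 0 -1"

```text
time_s: 6.1
eef_pos: [0.3956, -0.3244, 0.1619]
eef_rot: [0.001, 0.979, -0.204, 0.001]
wrist_force: [0.4, 0.0, -0.3]
opening: 1.004
grasp_force: 0.0
```

```bash
python3 -c "
from h import *
plan(*upt(1,-.115),.16,11.4)"
```

```text
t 6.1 pos [ 0.3956 -0.3244  0.1619] th -23.6 | rz -35.0 before [  -0.9 -228.5    1.9] after [ 130.2 -187.7    1.9] F [ 0.4  0.  -0.3] open 1.004 g 0.0
```

Call:
send_rows --pt "0 0 -7 0 0 0 -1" --pt "0 0 -7 0 0 0 -1" --pt "0 0 -7 0 0 0 -1" --pt "0 0 -7 0 0 0 -1" --pt "0 0 -7 0 0 0 -1" --pt "0 0 0 26 -37.5 0 -1" --pt "0 0 0 26 -37.5 0 -1" --pt "0 0 0 26 -37.5 0 -1" --pt "0 0 0 26 -37.5 0 -1" --pt "0 0 0 26 -37.5 0 -1"

```text
time_s: 7.1
eef_pos: [0.4848, -0.1121, 0.159]
eef_rot: [-0.001, 0.995, 0.099, -0.001]
wrist_force: [0.9, -0.5, -0.1]
opening: 1.003
grasp_force: 0.0
```

Call:
send_rows --pt "0 0 0 0 0 0 -1" --pt "0 0 0 0 0 20 -1" --pt "0 0 0 0 0 10 -1" --pt "0 0 0 0 0 0 -1" --pt "0 0 0 0 0 0 -1" --pt "0 0 0 0 0 0 -1" --pt "0 0 0 0 0 0 -1" --pt "0 0 0 0 0 0 -1" --pt "0 0 0 0 0 0 -1" --pt "0 0 0 0 0 0 -1"

```text
time_s: 8.1
eef_pos: [0.4855, -0.1145, 0.1307]
eef_rot: [0.0, 0.995, 0.1, 0.0]
wrist_force: [-0.3, -0.2, 0.4]
opening: 1.003
grasp_force: 0.0
```

```bash
python3 -c "
from h import *
plan(*upt(1,-.115),.046,11.4)"
```

```text
t 8.1 pos [ 0.4855 -0.1145  0.1307] th 11.4 | rz 0.0 before [ 0.7  0.3 84.7] after [ 0.7  0.3 84.7] F [-0.3 -0.2  0.4] open 1.003 g 0.0
```

Call:
send_rows --pt "0 0 0 0.5 0 30 -1" --pt "0 0 0 0 0 30 -1" --pt "0 0 0 0 0 24 -1" --pt "0 0 0 0 0 0 -1" --pt "0 0 0 0 0 0 -1" --pt "0 0 0 0 0 0 0.3" --pt "0 0 0 0 0 0 0.5" --pt "0 0 0 0 0 0 1" --pt "0 0 0 0 0 0 1" --pt "0 0 0 0 0 0 1"

```text
time_s: 9.1
eef_pos: [0.4868, -0.1148, 0.048]
eef_rot: [0.001, 0.995, 0.1, 0.001]
wrist_force: [-2.0, 1.1, 7.5]
opening: 0.395
grasp_force: 56.6
```

Call:
send_rows --pt "0 0 0 0 0 0 1" --pt "0 0 0 1 0 0 1" --pt "0 0 0 1 0 0 1" --pt "0 0 0 1 0 0 1" --pt "0 0 0 1 0 0 1" --pt "0 0 0 1 0 0 1" --pt "0 0 0 1 0 0 1" --pt "0 0 0 0 0 0 1" --pt "0 0 0 0 0 0 1" --pt "0 0 0 0 0 0 1"

```text
time_s: 10.1
eef_pos: [0.4914, -0.1138, 0.0479]
eef_rot: [0.001, 0.995, 0.1, -0.001]
wrist_force: [-7.4, -1.2, 11.2]
opening: 0.395
grasp_force: 58.0
```

```bash
python3 -c "
from h import *
plan(*upt(1,-.11),.046,11.4)"
```

```text
t 10.1 pos [ 0.4914 -0.1138  0.0479] th 11.5 | rz 0.1 before [-0.3 -0.2  1.9] after [-0.3 -0.2  1.9] F [-7.4 -1.2 11.2] open 0.395 g 58.0
```

Call:
send_rows --pt "0 0 0 1 0 0 1" --pt "0 0 0 1 0 0 1" --pt "0 0 0 1 0 0 1" --pt "0 0 0 0 0 0 1" --pt "0 0 0 0 0 0 1" --pt "0 0 0 0 0 0 1" --pt "0 0 0 0 0 0 1" --pt "0 0 0 0 0 0 1" --pt "0 0 0 0 0 0 1" --pt "0 0 0 0 0 0 1"

```text
time_s: 11.1
eef_pos: [0.4914, -0.1137, 0.0478]
eef_rot: [0.001, 0.995, 0.1, -0.004]
wrist_force: [-20.2, -4.7, 21.7]
opening: 0.386
grasp_force: 60.8
```

```bash
python3 -c "
from h import *
plan(*upt(1,-.11),.046,11.4)
c=ctrl.camera('top');cv2.imwrite('pics/t1.png',cv2.resize(c['color'][120:300,250:460][...,::-1],None,fx=3,fy=3,interpolation=cv2.INTER_CUBIC))"
```

```text
t 11.1 pos [ 0.4914 -0.1137  0.0478] th 11.5 | rz 0.1 before [-0.3 -0.2  1.8] after [-0.3 -0.2  1.8] F [-20.2  -4.7  21.7] open 0.386 g 60.8
```

```bash
cat >> h.py <<'E'
def hubend(k,c=None):
    c=c or ctrl.camera("top"); P=world(c); X,Y,t=U[k]; t=np.radians(t); d=P[...,:2]-[X,Y]; x=d@[np.cos(t),np.sin(t)]; y=d@[-np.sin(t),np.cos(t)]
    m=(P[...,2]>.055)&(P[...,2]<.1)&(abs(y)<.03)&(x<-.075)&(x>-.18); h=m&(P[...,2]>.08)
    print("hub",k,np.percentile(x[m],[0,2,5]).round(4),np.sort(x[h])[:4].round(4),np.sort(x[h])[-4:].round(4))
E
python3 -c "
from h import *
hubend(2)"
```

```text
hub 2 [-0.1385 -0.1363 -0.1345] [-0.1347 -0.1347 -0.1343 -0.1343] [-0.0936 -0.0935 -0.0932 -0.0932]
```

Call:
send_rows --pt "0 0 0 -2 0 0 1" --pt "0 0 0 -2 0 0 1" --pt "0 0 0 -2 0 0 1" --pt "0 0 0 -2 0 0 1" --pt "0 0 0 -2 0 0 1" --pt "0 0 0 -2 0 0 1" --pt "0 0 0 -2 0 0 1" --pt "0 0 0 0 0 0 1" --pt "0 0 0 0 0 0 1" --pt "0 0 0 0 0 0 1"

```text
time_s: 12.2
eef_pos: [0.483, -0.1156, 0.048]
eef_rot: [0.001, 0.995, 0.1, 0.002]
wrist_force: [4.4, 2.1, 6.2]
opening: 0.393
grasp_force: 57.3
```

```bash
python3 -c "
from h import *
plan(*upt(1,-.11),.046,11.4)"
```

```text
t 12.2 pos [ 0.483  -0.1156  0.048 ] th 11.4 | rz 0.0 before [ 8.3 -0.3  2. ] after [ 8.3 -0.3  2. ] F [4.4 2.1 6.2] open 0.393 g 57.3
```

Call:
send_rows --pt "0 0 0 -1 0 0 1" --pt "0 0 0 -1 0 0 1" --pt "0 0 0 -1 0 0 1" --pt "0 0 0 -1 0 0 1" --pt "0 0 0 0 0 0 1" --pt "0 0 0 0 0 0 1" --pt "0 0 0 0 0 0 1" --pt "0 0 0 0 0 0 1" --pt "0 0 0 0 0 0 1" --pt "0 0 0 0 0 0 1"

```text
time_s: 13.2
eef_pos: [0.483, -0.1157, 0.0482]
eef_rot: [0.001, 0.995, 0.099, 0.006]
wrist_force: [21.7, 8.4, -7.1]
opening: 0.392
grasp_force: 55.6
```

```bash
python3 -c "
from h import *
plan(*upt(1,-.11),.046,11.4)"
```

```text
t 13.2 pos [ 0.483  -0.1157  0.0482] th 11.4 | rz -0.0 before [ 8.3 -0.4  2.2] after [ 8.3 -0.4  2.2] F [21.7  8.4 -7.1] open 0.392 g 55.6
```

Call:
send_rows --pt "0 0 0 0 0 0 -1" --pt "0 0 0 0 0 0 -1" --pt "0 0 0 0 0 0 -1" --pt "0 0 0 0 0 0 -1" --pt "0 0 0 0 0 -10 -1" --pt "0 0 0 0 0 -30 -1" --pt "0 0 0 0 0 -35 -1" --pt "0 0 0 0 0 -35 -1" --pt "0 0 0 0 0 0 -1" --pt "0 0 0 0 0 0 -1"

```text
time_s: 14.2
eef_pos: [0.4776, -0.1165, 0.1579]
eef_rot: [0.001, 0.995, 0.099, 0.001]
wrist_force: [0.1, -0.1, -0.3]
opening: 0.999
grasp_force: 0.0
```

```bash
python3 -c "
from h import *
plan(*upt(2,-.1105),.15,-23.6)"
```

```text
t 14.2 pos [ 0.4776 -0.1165  0.1579] th 11.4 | rz 35.0 before [-125.2  186.1    7.9] after [  4.2 224.2   7.9] F [ 0.1 -0.1 -0.3] open 0.999 g 0.0
```

Call:
send_rows --pt "0 0 0 -25 37 0 -1" --pt "0 0 0 -25 37 0 -1" --pt "0 0 0 -25 37 0 -1" --pt "0 0 0 -25 37 0 -1" --pt "0 0 0 -25 38 0 -1" --pt "0 0 7 0 0 0 -1" --pt "0 0 7 0 0 0 -1" --pt "0 0 7 0 0 0 -1" --pt "0 0 7 0 0 0 -1" --pt "0 0 7 0 0 0 -1"

```text
time_s: 15.2
eef_pos: [0.3904, -0.3222, 0.1548]
eef_rot: [-0.001, 0.978, -0.207, -0.001]
wrist_force: [-0.0, 0.4, -0.0]
opening: 0.999
grasp_force: 0.0
```

Call:
send_rows --pt "0 0 0 0 0 0 -1" --pt "0 0 0 0 0 20 -1" --pt "0 0 0 0 0 10 -1" --pt "0 0 0 0 0 0 -1" --pt "0 0 0 0 0 0 -1" --pt "0 0 0 0 0 0 -1" --pt "0 0 0 0 0 0 -1" --pt "0 0 0 0 0 0 -1" --pt "0 0 0 0 0 0 -1" --pt "0 0 0 0 0 0 -1"

```text
time_s: 16.2
eef_pos: [0.3914, -0.3232, 0.1267]
eef_rot: [0.0, 0.979, -0.204, 0.0]
wrist_force: [0.3, 0.6, 1.0]
opening: 1.003
grasp_force: 0.0
```

```bash
python3 -c "
from h import *
hubend(1)
plan(*upt(2,-.1105,-.001),.046,-23.6)"
```

```text
hub 1 [-0.1464 -0.1438 -0.1419] [-0.1424 -0.1423 -0.1423 -0.1421] [-0.1013 -0.1012 -0.1012 -0.1009]
t 16.2 pos [ 0.3914 -0.3232  0.1266] th -23.6 | rz 0.0 before [ 0.5  1.3 80.6] after [ 0.5  1.3 80.6] F [ 0.2 -0.   0.4] open 0.996 g 0.0
```

Call:
send_rows --pt "0 0 0 0 1 30 -1" --pt "0 0 0 0 0 30 -1" --pt "0 0 0 0 0 20 -1" --pt "0 0 0 0 0 0 -1" --pt "0 0 0 0 0 0 -1" --pt "0 0 0 0 0 0 0.3" --pt "0 0 0 0 0 0 0.5" --pt "0 0 0 0 0 0 1" --pt "0 0 0 0 0 0 1" --pt "0 0 0 0 0 0 1"

```text
time_s: 17.25
eef_pos: [0.3913, -0.3248, 0.0479]
eef_rot: [0.001, 0.979, -0.204, 0.0]
wrist_force: [-2.5, 1.0, 7.6]
opening: 0.398
grasp_force: 56.7
```

Call:
send_rows --pt "0 0 0 0 0 0 1" --pt "0 0 0 -2 0 0 1" --pt "0 0 0 -2 0 0 1" --pt "0 0 0 -2 0 0 1" --pt "0 0 0 -2 0 0 1" --pt "0 0 0 -2 0 0 1" --pt "0 0 0 -2 0 0 1" --pt "0 0 0 0 0 0 1" --pt "0 0 0 0 0 0 1" --pt "0 0 0 0 0 0 1"

```text
time_s: 18.25
eef_pos: [0.381, -0.3203, 0.0479]
eef_rot: [0.001, 0.979, -0.204, 0.001]
wrist_force: [1.4, 0.2, 7.5]
opening: 0.392
grasp_force: 57.5
```

```bash
python3 -c "
from h import *
plan(*upt(2,-.11),.046,-23.6)"
```

```text
t 18.2 pos [ 0.381  -0.3203  0.0479] th -23.6 | rz 0.0 before [11.7 -1.3  1.9] after [11.7 -1.3  1.9] F [1.4 0.2 7.5] open 0.392 g 57.5
```

Call:
send_rows --pt "0 0 0 -2 0 0 1" --pt "0 0 0 -2 0 0 1" --pt "0 0 0 -2 0 0 1" --pt "0 0 0 -1 0 0 1" --pt "0 0 0 -1 0 0 1" --pt "0 0 0 -1 0 0 1" --pt "0 0 0 -1 0 0 1" --pt "0 0 0 -1 0 0 1" --pt "0 0 0 -1 0 0 1" --pt "0 0 0 -1 0 0 1"

```text
time_s: 19.25
eef_pos: [0.3729, -0.3169, 0.0482]
eef_rot: [0.002, 0.979, -0.205, 0.006]
wrist_force: [22.2, -5.3, -10.5]
opening: 0.389
grasp_force: 55.2
```

Call:
send_rows --pt "0 0 0 0 0 0 1" --pt "0 0 0 0 0 0 1" --pt "0 0 0 0 0 0 1" --pt "0 0 0 0 0 0 -1" --pt "0 0 0 0 0 0 -1" --pt "0 0 0 0 0 0 -1" --pt "0 0 0 0 0 -10 -1" --pt "0 0 0 0 0 -35 -1" --pt "0 0 0 0 0 -35 -1" --pt "0 0 0 0 0 -35 -1"

```text
time_s: 20.25
eef_pos: [0.3676, -0.3138, 0.1632]
eef_rot: [-0.0, 0.979, -0.204, -0.0]
wrist_force: [-0.2, -0.2, 0.4]
opening: 0.999
grasp_force: 0.0
```

```bash
python3 -c "
from h import *
hubend(2)
plan(*upt(2,-.11),.17,-23.6)"
```

```text
hub 2 [-0.1584 -0.1576 -0.1549] [-0.1546 -0.1546 -0.1545 -0.1545] [-0.1378 -0.1304 -0.1292 -0.127 ]
t 20.3 pos [ 0.37   -0.3168  0.1695] th -23.6 | rz 0.0 before [23.1 -2.4 -0.5] after [23.1 -2.4 -0.5] F [ 2.7 -2.8  5.8] open 1.001 g 0.0
```

Call:
send_rows --pt "0 0 0 0 -2 -15 1" --pt "0 0 0 0 0 0 1" --pt "0 0 0 0 0 0 1" --pt "0 0 0 20 0 0 1" --pt "0 0 0 20 0 0 1" --pt "0 0 0 20 0 0 1" --pt "0 0 0 15 0 0 1" --pt "0 0 0 10 0 0 1" --pt "0 0 0 0 0 0 1" --pt "0 0 0 0 0 0 1"

```text
time_s: 21.3
eef_pos: [0.4461, -0.3457, 0.1756]
eef_rot: [-0.001, 0.979, -0.204, -0.001]
wrist_force: [0.4, -0.1, -0.3]
opening: 0.004
grasp_force: 0.0
```

```bash
python3 -c "
from h import *
plan(*upt(2,.046),.185,-23.6)"
```

```text
t 21.3 pos [ 0.4461 -0.3457  0.1756] th -23.6 | rz 0.0 before [97.8  1.6 -9.4] after [97.9  1.6 -9.4] F [ 0.4 -0.1 -0.3] open 0.004 g 0.0
```

Call:
send_rows --pt "0 0 0 0 1.5 -10 1" --pt "0 0 0 14 0 0 1" --pt "0 0 0 14 0 0 1" --pt "0 0 0 12 0 0 1" --pt "0 0 0 12 0 0 1" --pt "0 0 0 12 0 0 1" --pt "0 0 0 12 0 0 1" --pt "0 0 0 12 0 0 1" --pt "0 0 0 8 0 0 1" --pt "0 0 0 0 0 0 1"

```text
time_s: 22.3
eef_pos: [0.5345, -0.3864, 0.1871]
eef_rot: [0.0, 0.979, -0.204, 0.0]
wrist_force: [0.3, 0.3, 0.1]
opening: 0.005
grasp_force: 0.0
```

```bash
python3 -c "
from h import *
plan(*upt(2,.046),.185,-23.6)
c=ctrl.camera('scene');cv2.imwrite('pics/s1.png',cv2.resize(c['color'][90:250,130:330][...,::-1],None,fx=3,fy=3,interpolation=cv2.INTER_CUBIC))"
```

```text
t 22.3 pos [ 0.5345 -0.3864  0.1871] th -23.6 | rz 0.0 before [ 0.6 -0.3  2.1] after [ 0.6 -0.3  2.1] F [0.3 0.3 0.1] open 0.005 g 0.0
```

View pics/s1.png

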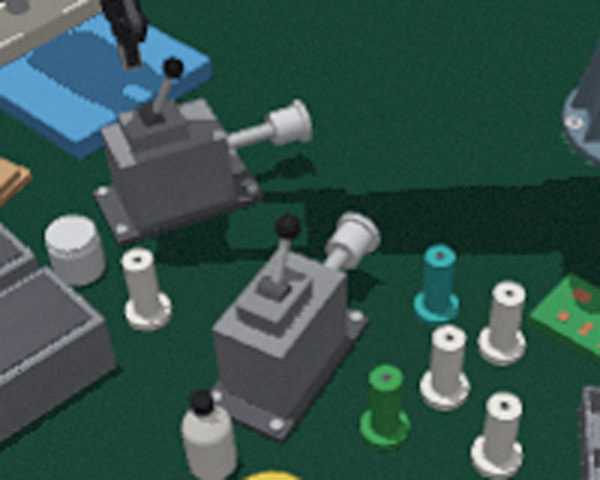

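```bash
python3 -c "
from h import *
c=ctrl.camera('scene');E=np.linalg.inv(c['extrinsics'])
o,p,t=state()
for n,q in(('tcp',p),('ball0',[*upt(2,.001),.193]),('ball1',[*upt(2,.068),.193]),('pivot',[*upt(2,.035),.132])):
    a=cv2.projectPoints(np.array([q],float),cv2.Rodrigues(E[:3,:3])[0],E[:3,3],c['mtx'],np.array([c['k1'],0,0,0.]))[0].ravel();print(n,q,a,(a-[130,90])*3)
P=world(c);x,y=np.array([130+172/3,90+68/3]).astype(int);print(P[y-1:y+2,x-1:x+2].reshape(-1,3).mean(0))
c=ctrl.camera('top');P=world(c);m=(P[...,2]>.19)&(P[...,2]<.215)&(abs(P[...,0]-.5)<.12)&(abs(P[...,1]+.38)<.08)&(c['color'].max(-1)<70);print(m.sum(),np.median(P[m],0))
"
```

```text
tcp [ 0.53376589 -0.38590116  0.18671206] [175.01977635 117.73755734] [135.05932906  83.21267203]
ball0 [np.float64(0.49391636272956224), np.float64(-0.3683003490325569), 0.193] [187.06121426 112.87909834] [171.18364278  68.63729502]
ball1 [np.float64(0.5553126656102323), np.float64(-0.39512373421386887), 0.193] [167.98775145 118.05281749] [113.96325435  84.15845246]
pivot [np.float64(0.5250726955346784), np.float64(-0.38191221613949133), 0.132] [180.14582373 129.93285591] [150.43747118 119.79856772]
[ 0.49882106 -0.36157412  0.20231748]
0 [nan nan nan]
  return _methods._mean(a, axis=axis, dtype=dtype,
  ret = um.true_divide(
```

```bash
python3 -c "
from h import *
a=ctrl.camera('scene')['color'][60:160,120:240];b=ctrl.camera('top')['color'][150:250,360:480]
cv2.imwrite('pics/s2.png',cv2.resize(np.vstack([a,b])[...,::-1],None,fx=3,fy=3,interpolation=cv2.INTER_CUBIC))
print(state())"
```

```text
({'time_s': 22.55, 'q': array([-8.05792800e-01,  3.81187357e-01,  1.40157751e+00, -6.64855040e-05,
        1.35904825e+00,  1.17661855e+00]), 'dq': array([ 0.00020486, -0.00111091, -0.00134756,  0.00165857, -0.00168494,
        0.00079014]), 'joint_efforts': array([ 1.08234765e-02, -5.44563782e+01, -3.52860010e+01, -4.97874441e-05,
        1.20446955e-03, -1.76374473e-03]), 'eef_pos': array([ 0.53368798, -0.38584656,  0.18661821]), 'eef_rot': array([-3.54163454e-05,  9.78897704e-01, -2.04350854e-01, -1.09328471e-04]), 'wrist_force': array([0.80939069, 0.71551526, 0.4708834 ]), 'torque': array([ 0.00405141, -0.01207902,  0.0105798 ]), 'grasp_force': 0.0, 'opening': 0.0019596526351725687}, array([ 0.53368798, -0.38584656,  0.18661821]), np.float64(-23.583002775253618))
```

View pics/s2.png

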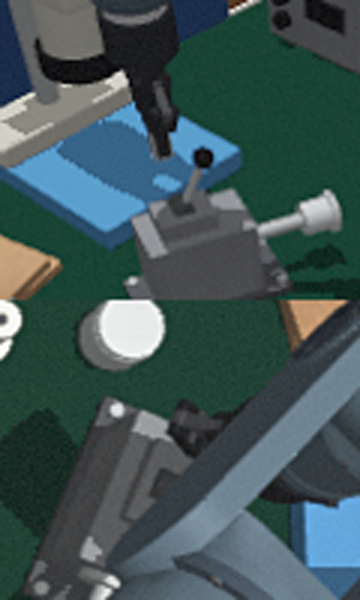

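```bash
python3 -c "
from h import *
c=ctrl.camera('scene');P=world(c)
for v in range(98,122,2): print(v,[tuple(P[v,u].round(3).tolist()) for u in (170,173,176,179)])
"
```

```text
98 [(0.545, -0.376, 0.274), (0.562, -0.337, 0.299), (0.556, -0.331, 0.298), (0.545, -0.33, 0.293)]
100 [(0.556, -0.363, 0.277), (0.562, -0.339, 0.29), (0.548, -0.343, 0.282), (0.31, -0.646, 0.031)]
102 [(0.553, -0.369, 0.266), (0.559, -0.345, 0.28), (0.539, -0.357, 0.264), (0.321, -0.634, 0.032)]
104 [(0.556, -0.367, 0.261), (0.55, -0.36, 0.261), (0.525, -0.378, 0.24), (0.332, -0.621, 0.034)]
106 [(0.545, -0.386, 0.239), (0.539, -0.377, 0.24), (0.527, -0.378, 0.234), (0.342, -0.611, 0.033)]
108 [(0.546, -0.386, 0.232), (0.542, -0.376, 0.234), (0.531, -0.374, 0.229), (0.351, -0.6, 0.033)]
110 [(0.541, -0.395, 0.218), (0.542, -0.377, 0.227), (0.532, -0.374, 0.222), (0.359, -0.593, 0.03)]
112 [(0.393, -0.61, 0.031), (0.539, -0.383, 0.214), (0.375, -0.594, 0.028), (0.369, -0.581, 0.031)]
114 [(0.404, -0.597, 0.032), (0.396, -0.587, 0.033), (1.13, 0.448, 0.916), (0.376, -0.574, 0.028)]
116 [(0.413, -0.587, 0.033), (0.407, -0.575, 0.035), (0.396, -0.57, 0.031), (0.387, -0.561, 0.03)]
118 [(0.421, -0.578, 0.031), (0.41, -0.573, 0.028), (0.403, -0.562, 0.029), (0.396, -0.551, 0.03)]
120 [(0.431, -0.567, 0.032), (0.422, -0.558, 0.032), (0.416, -0.548, 0.033), (0.406, -0.54, 0.031)]
```

Depth shows the real fingertips about 22 mm above the reported TCP, so the finger passed just over the ball. I'll go back and redo the push lower.

Call:
send_rows --pt "0 0 0 0 0 -15 1" --pt "0 0 0 -20 0 0 1" --pt "0 0 0 -20 0 0 1" --pt "0 0 0 -20 0 0 1" --pt "0 0 0 -20 0 0 1" --pt "0 0 0 -20 0 0 1" --pt "0 0 0 0 0 20 1" --pt "0 0 0 0 0 20 1" --pt "0 0 0 0 0 0 1" --pt "0 0 0 0 0 0 1"

```text
time_s: 23.6
eef_pos: [0.4427, -0.3462, 0.1625]
eef_rot: [0.0, 0.979, -0.204, 0.0]
wrist_force: [0.1, 0.5, -0.3]
opening: -0.002
grasp_force: 0.0
```

Call:
send_rows --pt "0 0 0 0 0 0 1" --pt "0 0 0 14 0 0 1" --pt "0 0 0 14 0 0 1" --pt "0 0 0 14 0 0 1" --pt "0 0 0 12 0 0 1" --pt "0 0 0 12 0 0 1" --pt "0 0 0 12 0 0 1" --pt "0 0 0 12 0 0 1" --pt "0 0 0 8 0 0 1" --pt "0 0 0 0 0 0 1"

```text
time_s: 24.6
eef_pos: [0.5324, -0.3854, 0.1621]
eef_rot: [0.0, 0.979, -0.204, -0.001]
wrist_force: [-3.1, 0.4, 1.8]
opening: -0.004
grasp_force: 1.3
```

```bash
cat >> h.py <<'E'
def ball(k):
    c=ctrl.camera('scene');P=world(c);X,Y,t=U[k];t=np.radians(t);d=P[...,:2]-[X,Y];x=d@[np.cos(t),np.sin(t)];y=d@[-np.sin(t),np.cos(t)]
    m=(P[...,2]>.17)&(P[...,2]<.21)&(abs(y)<.02)&(x>-.03)&(x<.1)&(c['color'].max(-1)<60)
    print('ball',k,m.sum(),'x',np.median(x[m]).round(3) if m.any() else None,np.percentile(x[m],[5,95]).round(3) if m.any() else None)
E
python3 -c "
from h import *
plan(*upt(2,.046),.163,-23.6); ball(2); ball(1)"
```

```text
t 24.6 pos [ 0.5324 -0.3854  0.1621] th -23.6 | rz 0.0 before [ 2.9 -0.3 -0.9] after [ 2.9 -0.3 -0.9] F [-3.1  0.4  1.8] open -0.004 g 1.3
ball 2 58 x 0.064 [0.041 0.076]
ball 1 56 x 0.008 [-0.002  0.014]
```

Call:
send_rows --pt "0 0 0 2 0 0 1" --pt "0 0 0 2 0 0 1" --pt "0 0 0 0 0 0 1" --pt "0 0 0 0 0 0 1" --pt "0 0 0 -25 0 0 1" --pt "0 0 0 -35 0 0 1" --pt "0 0 0 -40 0 0 1" --pt "0 0 0 -40 0 -20 -1" --pt "0 0 0 -20 0 -40 -1" --pt "0 0 0 0 0 0 -1"

```text
time_s: 25.7
eef_pos: [0.3898, -0.3245, 0.2275]
eef_rot: [0.003, 0.979, -0.205, 0.004]
wrist_force: [0.8, -0.3, 0.4]
opening: 0.51
grasp_force: 0.0
```

```bash
python3 -c "
from h import *
ball(2); ball(1); c=ctrl.camera('top');rollers(c,world(c)); print([np.round(cell(x,y),4) for x in(-.034,.034) for y in(-.0673,0,.0673)])
plan(.448,.076,.16,45)"
```

```text
ball 2 38 x 0.069 [0.06  0.077]
ball 1 56 x 0.008 [-0.001  0.013]
roller? [370. 102.] 593 [ 0.8139 -0.2907  0.8099 -0.2886  0.0802]
roller? [421. 108.] 593 [ 0.8006 -0.419   0.7958 -0.4171  0.0801]
roller? [280. 121.] 92 [ 0.7612 -0.0589  0.755  -0.0589  0.0812]
roller? [360. 156.] 129 [ 0.667  -0.2584  0.6661 -0.2587  0.0898]
roller? [192. 190.] 133 [0.5728 0.1579 0.5719 0.1568 0.0892]
roller? [296. 199.] 62 [ 0.5557 -0.1018  0.5557 -0.1017  0.0865]
roller? [228. 205.] 127 [0.5374 0.066  0.5373 0.0651 0.09  ]
roller? [302. 231.] 242 [ 0.4792 -0.1188  0.4784 -0.116   0.0835]
roller? [223. 241.] 131 [0.4479 0.0758 0.4479 0.0759 0.0905]
roller? [397. 244.] 57 [ 0.4513 -0.3489  0.4521 -0.3484  0.0859]
roller? [383. 278.] 253 [ 0.3687 -0.3112  0.3697 -0.3129  0.0833]
[array([0.475 , 0.2387]), array([0.4365, 0.294 ]), array([0.398 , 0.3492]), array([0.5308, 0.2776]), array([0.4923, 0.3328]), array([0.4538, 0.3881])]
t 25.9 pos [ 0.3897 -0.3232  0.2221] th -23.6 | rz -68.6 before [-106.3 -389.2   62.1] after [ 323.5 -241.    62.1] F [-0.3 -0.2 -0.6] open 0.767 g 0.0
```

```bash
python3 -c "
from h import *
plan(.6668,-.2586,.17,-10)"
```

```text
t 25.9 pos [ 0.3897 -0.3232  0.2221] th -23.6 | rz -13.6 before [ 228.1 -170.1   52.1] after [ 261.7 -111.7   52.1] F [-0.3 -0.2 -0.6] open 0.767 g 0.0
```

Call:
send_rows --pt "0 0 -6.8 0 0 -15 -0.4" --pt "0 0 -6.8 0 0 -15 -0.4" --pt "0 0 0 37 -16 0 -0.4" --pt "0 0 0 37 -16 0 -0.4" --pt "0 0 0 37 -16 0 -0.4" --pt "0 0 0 37 -16 0 -0.4" --pt "0 0 0 37 -16 0 -0.4" --pt "0 0 0 37 -16 0 -0.4" --pt "0 0 0 37 -16 20 -0.4" --pt "0 0 0 0 0 40 -0.4"

```text
time_s: 26.85
eef_pos: [0.6699, -0.256, 0.192]
eef_rot: [0.001, 0.996, -0.085, 0.003]
wrist_force: [0.1, -0.2, -0.6]
opening: 0.7
grasp_force: 0.0
```

Call:
send_rows --pt "0 0 0 0 0 30 -0.4" --pt "0 0 0 0 0 0 -0.4" --pt "0 0 0 0 0 0 -0.4" --pt "0 0 0 0 0 0 -0.4" --pt "0 0 0 0 0 0 -0.4" --pt "0 0 0 0 0 0 -0.4" --pt "0 0 0 0 0 0 -0.4" --pt "0 0 0 0 0 0 -0.4" --pt "0 0 0 0 0 0 -0.4" --pt "0 0 0 0 0 0 -0.4"

```text
time_s: 27.85
eef_pos: [0.6638, -0.2573, 0.1615]
eef_rot: [-0.0, 0.996, -0.087, -0.0]
wrist_force: [-0.3, 0.2, 0.4]
opening: 0.7
grasp_force: 0.0
```

```bash
python3 -c "
from h import *
plan(.6668,-.2586,.026,-10)
a=ctrl.camera('scene')['color'][60:240,120:320]
cv2.imwrite('pics/s3.png',cv2.resize(a[...,::-1],None,fx=3,fy=3,interpolation=cv2.INTER_CUBIC))"
```

```text
t 27.9 pos [ 0.6638 -0.2573  0.1615] th -10.0 | rz 0.0 before [  3.2   0.7 135.5] after [  3.2   0.7 135.5] F [-0.3  0.2  0.4] open 0.7 g 0.0
```

View pics/s3.png

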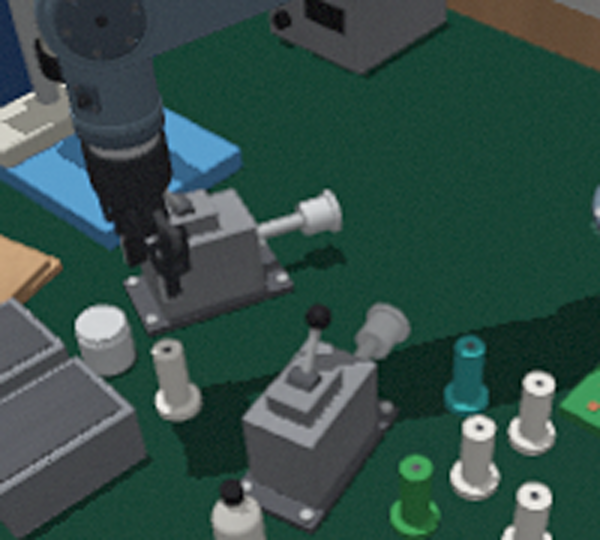

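Call:
send_rows --pt "0 0 0 3 0.7 30 -0.4" --pt "0 0 0 0 0 35 -0.4" --pt "0 0 0 0 0 35 -0.4" --pt "0 0 0 0 0 25 -0.4" --pt "0 0 0 0 0 10 -0.4" --pt "0 0 0 0 0 0 -0.4" --pt "0 0 0 0 0 0 0.2" --pt "0 0 0 0 0 0 1" --pt "0 0 0 0 0 0 1" --pt "0 0 0 0 0 0 1"

```text
time_s: 28.9
eef_pos: [0.6682, -0.2596, 0.0291]
eef_rot: [0.001, 0.996, -0.087, 0.002]
wrist_force: [-0.4, -0.2, 6.4]
opening: 0.359
grasp_force: 59.5
```

Call:
send_rows --pt "0 0 0 0 0 0 1" --pt "0 0 0 0 0 0 1" --pt "0 0 0 0 0 -10 1" --pt "0 0 0 0 0 -30 1" --pt "0 0 0 0 0 -40 1" --pt "0 0 0 0 0 -40 1" --pt "0 0 0 0 0 -40 1" --pt "0 0 0 0 0 -40 1" --pt "0 0 0 0 0 -40 1" --pt "0 0 0 0 0 0 1"

```text
time_s: 29.9
eef_pos: [0.6693, -0.2599, 0.2756]
eef_rot: [0.003, 0.996, -0.087, 0.006]
wrist_force: [0.2, -1.4, -0.5]
opening: 0.358
grasp_force: 59.5
```

```bash
python3 -c "
from h import *
plan(.4538,.3881,.265,-10)
a=ctrl.camera('scene')['color'][40:220,120:320]
cv2.imwrite('pics/s4.png',cv2.resize(a[...,::-1],None,fx=3,fy=3,interpolation=cv2.INTER_CUBIC))"
```

```text
t 29.9 pos [ 0.6693 -0.2599  0.2756] th -10.0 | rz 0.0 before [-324.3 -600.9   10.6] after [-324.7 -600.7   10.6] F [ 0.2 -1.4 -0.5] open 0.358 g 59.5
```

View pics/s4.png

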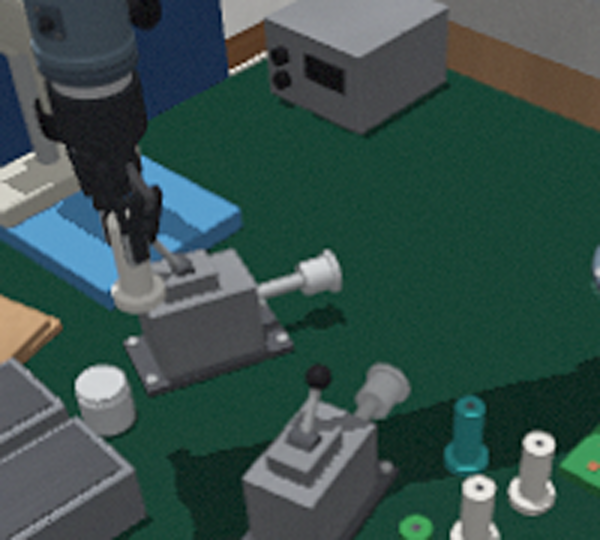

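Call:
send_rows --pt "0 0 0 -15 -30 0 1" --pt "0 0 0 -21 -39 0 1" --pt "0 0 0 -21 -39 0 1" --pt "0 0 0 -21 -39 0 1" --pt "0 0 0 -21 -39 0 1" --pt "0 0 0 -21 -39 0 1" --pt "0 0 0 -21 -39 0 1" --pt "0 0 0 -21 -39 0 1" --pt "0 0 0 -21 -39 0 1" --pt "0 0 0 -21 -39 0 1"

```text
time_s: 30.95
eef_pos: [0.5295, 0.1535, 0.2645]
eef_rot: [0.0, 0.996, -0.087, -0.002]
wrist_force: [1.2, 1.0, -2.0]
opening: 0.361
grasp_force: 59.6
```

Call:
send_rows --pt "0 0 0 -21 -39 0 1" --pt "0 0 0 -21 -39 0 1" --pt "0 0 0 -21 -39 0 1" --pt "0 0 0 -21 -39 0 1" --pt "0 0 0 -21 -39 20 1" --pt "0 0 0 -15 -20 40 1" --pt "0 0 0 0 0 40 1" --pt "0 0 0 0 0 20 1" --pt "0 0 0 0 0 0 1" --pt "0 0 0 0 0 0 1"

```text
time_s: 31.95
eef_pos: [0.4501, 0.3841, 0.1458]
eef_rot: [0.001, 0.996, -0.087, -0.001]
wrist_force: [0.1, 0.2, -2.0]
opening: 0.364
grasp_force: 59.8
```

```bash
python3 -c "
from h import *
plan(.4538,.3881,.033,-10)"
```

```text
t 31.9 pos [0.4501 0.3841 0.1458] th -10.0 | rz 0.0 before [  3.   -4.6 112.8] after [  2.9  -4.6 112.8] F [ 0.1  0.2 -2. ] open 0.364 g 59.8
```

Call:
send_rows --pt "0 0 0 2 -4.5 20 1" --pt "0 0 0 0 0 30 1" --pt "0 0 0 0 0 30 1" --pt "0 0 0 0 0 15 1" --pt "0 0 0 0 0 10 1" --pt "0 0 0 0 0 5 1" --pt "0 0 0 0 0 2 1" --pt "0 0 0 0 0 0 1" --pt "0 0 0 0 0 0 1" --pt "0 0 0 0 0 0 1"

```text
time_s: 32.95
eef_pos: [0.4541, 0.389, 0.0354]
eef_rot: [-0.0, 0.996, -0.087, 0.001]
wrist_force: [0.3, 0.0, -1.6]
opening: 0.361
grasp_force: 59.8
```

```bash
python3 -c "
from h import *
plan(.4538,.3881,.033,-10)
a=ctrl.camera('scene')['color'][140:290,280:440]
cv2.imwrite('pics/s5.png',cv2.resize(a[...,::-1],None,fx=3,fy=3,interpolation=cv2.INTER_CUBIC))"
```

```text
t 33.0 pos [0.4541 0.389  0.0354] th -10.0 | rz 0.0 before [-0.1  0.9  2.4] after [-0.1  0.9  2.4] F [ 0.3  0.  -1.6] open 0.361 g 59.8
```

View pics/s5.png

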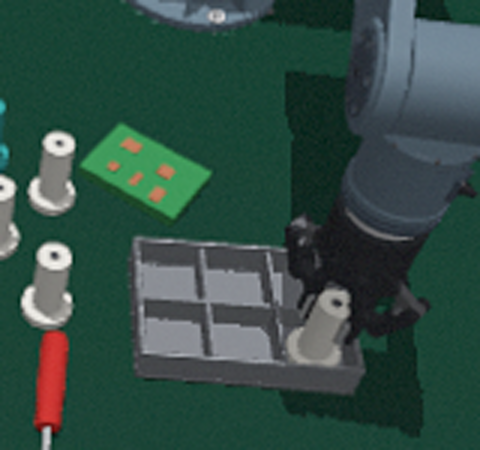

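Call:
send_rows --pt "0 0 0 0 0 1.5 1" --pt "0 0 0 0 0 1 1" --pt "0 0 0 0 0 0 1" --pt "0 0 0 0 0 0 0" --pt "0 0 0 0 0 0 -0.4" --pt "0 0 0 0 0 0 -0.4" --pt "0 0 0 0 0 -20 -0.4" --pt "0 0 0 0 0 -35 -0.4" --pt "0 0 0 0 0 -40 -0.4" --pt "0 0 0 0 0 -40 -0.4"

```text
time_s: 34.0
eef_pos: [0.4531, 0.3884, 0.1679]
eef_rot: [0.0, 0.996, -0.087, -0.0]
wrist_force: [1.2, 0.6, 0.4]
opening: 0.701
grasp_force: 0.0
```

```bash
python3 -c "
from h import *
plan(.5726,.1575,.165,-10)
c=ctrl.camera('top');rollers(c,world(c))" | grep -v -e '0\.8... -' -e '0.7... -'
```

```text
t 34.0 pos [0.4531 0.3884 0.1679] th -10.0 | rz 0.0 before [157.7 206.7   2.9] after [157.8 206.6   2.9] F [1.2 0.6 0.4] open 0.701 g 0.0
roller? [192. 190.] 132 [0.5725 0.158  0.5721 0.1569 0.0899]
roller? [296. 200.] 69 [ 0.5508 -0.1006  0.5542 -0.1006  0.0852]
roller? [228. 205.] 128 [0.5373 0.066  0.5372 0.065  0.0903]
roller? [302. 231.] 241 [ 0.4792 -0.1198  0.4786 -0.1161  0.0829]
roller? [ 98. 234.] 32 [0.4547 0.3835 0.4582 0.3806 0.0942]
roller? [223. 241.] 130 [0.449  0.0756 0.4481 0.0759 0.0903]
roller? [397. 243.] 57 [ 0.4513 -0.3505  0.4524 -0.348   0.0867]
roller? [383. 278.] 258 [ 0.3688 -0.3122  0.3699 -0.3135  0.0834]
```

Call:
send_rows --pt "0 0 0 26 34 0 -0.4" --pt "0 0 0 26 34 0 -0.4" --pt "0 0 0 26 34 0 -0.4" --pt "0 0 0 26 34 0 -0.4" --pt "0 0 0 26 35 0 -0.4" --pt "0 0 0 28 35 0 -0.4" --pt "0 0 0 0 0 15 -0.4" --pt "0 0 0 0 0 15 -0.4" --pt "0 0 0 0 0 0 -0.4" --pt "0 0 0 0 0 0 -0.4"

```text
time_s: 35.05
eef_pos: [0.5722, 0.1595, 0.136]
eef_rot: [0.0, 0.996, -0.086, -0.001]
wrist_force: [0.2, 0.1, 0.9]
opening: 0.703
grasp_force: 0.0
```

```bash
python3 -c "
from h import *
plan(.5726,.1575,.027,-10)"
```

```text
t 35.0 pos [0.5722 0.1595 0.136 ] th -9.9 | rz 0.1 before [  0.7   2.  109. ] after [  0.7   2.  109. ] F [0.2 0.1 0.9] open 0.703 g 0.0
```

Call:
send_rows --pt "0 0 0 0.5 2 20 -0.4" --pt "0 0 0 0 0 35 -0.4" --pt "0 0 0 0 0 30 -0.4" --pt "0 0 0 0 0 15 -0.4" --pt "0 0 0 0 0 9 -0.4" --pt "0 0 0 0 0 0 -0.4" --pt "0 0 0 0 0 0 -0.4" --pt "0 0 0 0 0 0 0.2" --pt "0 0 0 0 0 0 1" --pt "0 0 0 0 0 0 1"

```text
time_s: 36.05
eef_pos: [0.5747, 0.1564, 0.0294]
eef_rot: [-0.0, 0.996, -0.087, 0.001]
wrist_force: [0.4, 0.7, 4.9]
opening: 0.356
grasp_force: 58.9
```

Call:
send_rows --pt "0 0 0 0 0 0 1" --pt "0 0 0 0 0 0 1" --pt "0 0 0 0 0 0 1" --pt "0 0 0 0 0 -10 1" --pt "0 0 0 0 0 -30 1" --pt "0 0 0 0 0 -40 1" --pt "0 0 0 0 0 -40 1" --pt "0 0 0 0 0 -20 1" --pt "0 0 0 0 0 0 1" --pt "0 0 0 0 0 0 1"

```text
time_s: 37.05
eef_pos: [0.5731, 0.1562, 0.1675]
eef_rot: [0.0, 0.996, -0.087, -0.0]
wrist_force: [-0.3, 0.1, -2.0]
opening: 0.365
grasp_force: 59.7
```

```bash
python3 -c "
from h import *
plan(.5308,.2776,.0315,-10);c=ctrl.camera('top');rollers(c,world(c))" | grep -v -e ' -0'
```

```text
t 37.0 pos [0.5731 0.1562 0.1675] th -10.0 | rz 0.0 before [ -62.7 -112.2  136. ] after [ -62.7 -112.2  136. ] F [-0.3  0.1 -2. ] open 0.365 g 59.7
roller? [228. 205.] 126 [0.5373 0.0661 0.5373 0.0649 0.0901]
roller? [ 95. 237.] 139 [0.452  0.3875 0.4524 0.3873 0.0939]
roller? [223. 241.] 131 [0.448  0.0757 0.4479 0.0759 0.0898]
```

Call:
send_rows --pt "0 0 0 -16 -28 0 1" --pt "0 0 0 -16 -28 0 1" --pt "0 0 0 -16 -28 0 1" --pt "0 0 0 -15 -28 0 1" --pt "0 0 0 0 0 15 1" --pt "0 0 0 0 0 15 1" --pt "0 0 0 0 0 0 1" --pt "0 0 0 0 0 0 1" --pt "0 0 0 0 0 0 1" --pt "0 0 0 0 0 0 1"

```text
time_s: 38.1
eef_pos: [0.5317, 0.277, 0.1386]
eef_rot: [-0.0, 0.996, -0.087, 0.001]
wrist_force: [-0.6, -0.2, -0.7]
opening: 0.36
grasp_force: 59.8
```

```bash
python3 -c "
from h import *
plan(.5308,.2776,.0325,-10)"
```

```text
t 38.1 pos [0.5317 0.277  0.1386] th -10.0 | rz -0.0 before [ -1.   -0.4 106.1] after [ -1.   -0.4 106.1] F [-0.6 -0.2 -0.7] open 0.36 g 59.8
```

Call:
send_rows --pt "0 0 0 -1 0 25 1" --pt "0 0 0 0 0 30 1" --pt "0 0 0 0 0 25 1" --pt "0 0 0 0 0 15 1" --pt "0 0 0 0 0 6 1" --pt "0 0 0 0 0 3 1" --pt "0 0 0 0 0 2 1" --pt "0 0 0 0 0 1 1" --pt "0 0 0 0 0 0 1" --pt "0 0 0 0 0 0 1"

```text
time_s: 39.1
eef_pos: [0.5311, 0.278, 0.0334]
eef_rot: [-0.0, 0.996, -0.087, 0.001]
wrist_force: [-3.1, -2.2, 6.4]
opening: 0.362
grasp_force: 60.7
```

Call:
send_rows --pt "0 0 0 0 0 0 1" --pt "0 0 0 0 0 0 0" --pt "0 0 0 0 0 0 -0.4" --pt "0 0 0 0 0 0 -0.4" --pt "0 0 0 0 0 0 -0.4" --pt "0 0 0 0 0 -20 -0.4" --pt "0 0 0 0 0 -35 -0.4" --pt "0 0 0 0 0 -40 -0.4" --pt "0 0 0 0 0 -30 -0.4" --pt "0 0 0 0 0 0 -0.4"

```text
time_s: 40.1
eef_pos: [0.5334, 0.2788, 0.1617]
eef_rot: [-0.002, 0.996, -0.087, 0.005]
wrist_force: [0.6, 0.2, 0.3]
opening: 0.701
grasp_force: 0.0
```

```bash
python3 -c "
from h import *
plan(.5373,.0655,.165,-10);c=ctrl.camera('top');rollers(c,world(c))" | grep -v -e ' -0'
```

```text
t 40.1 pos [0.5334 0.2788 0.1617] th -10.0 | rz 0.0 before [ 40.8 209.4  -3.3] after [ 40.9 209.4  -3.3] F [0.6 0.2 0.3] open 0.701 g 0.0
roller? [228. 205.] 127 [0.5373 0.066  0.5373 0.0651 0.0899]
roller? [141. 210.] 53 [0.5202 0.2789 0.5202 0.2788 0.0932]
roller? [ 95. 237.] 151 [0.452  0.3879 0.4522 0.3861 0.0936]
roller? [223. 241.] 131 [0.4479 0.0758 0.4479 0.0759 0.0901]
```

Down and standing (partly occluded in this view). On to the third roller.

Call:
send_rows --pt "0 0 0 7 35 0 -0.4" --pt "0 0 0 7 35 0 -0.4" --pt "0 0 0 7 35 0 -0.4" --pt "0 0 0 7 35 0 -0.4" --pt "0 0 0 6 35 0 -0.4" --pt "0 0 0 6 35 0 -0.4" --pt "0 0 0 0 0 15 -0.4" --pt "0 0 0 0 0 10 -0.4" --pt "0 0 0 0 0 0 -0.4" --pt "0 0 0 0 0 0 -0.4"

```text
time_s: 41.15
eef_pos: [0.5323, 0.0647, 0.1301]
eef_rot: [-0.0, 0.996, -0.086, -0.001]
wrist_force: [-0.3, 0.5, 1.2]
opening: 0.706
grasp_force: 0.0
```

```bash
python3 -c "
from h import *
plan(.5373,.0655,.027,-10);c=ctrl.camera('top');rollers(c,world(c))" | grep -v -e ' -0'
```

```text
t 41.1 pos [0.5323 0.0647 0.1301] th -9.9 | rz 0.1 before [  4.8  -1.6 103.1] after [  4.8  -1.6 103.1] F [-0.3  0.5  1.2] open 0.706 g 0.0
roller? [142. 207.] 141 [0.5284 0.2781 0.5283 0.2775 0.0938]
roller? [ 95. 237.] 147 [0.4521 0.3881 0.4525 0.3865 0.0936]
roller? [223. 241.] 123 [0.4479 0.0756 0.448  0.0759 0.0897]
```

Call:
send_rows --pt "0 0 0 4.5 -1.5 15 -0.4" --pt "0 0 0 0 0 35 -0.4" --pt "0 0 0 0 0 30 -0.4" --pt "0 0 0 0 0 15 -0.4" --pt "0 0 0 0 0 8 -0.4" --pt "0 0 0 0 0 0 -0.4" --pt "0 0 0 0 0 0 -0.4" --pt "0 0 0 0 0 0 0.2" --pt "0 0 0 0 0 0 1" --pt "0 0 0 0 0 0 1"

```text
time_s: 42.2
eef_pos: [0.5388, 0.0647, 0.0293]
eef_rot: [-0.0, 0.996, -0.087, 0.001]
wrist_force: [-0.7, 0.5, 5.1]
opening: 0.361
grasp_force: 58.8
```

Call:
send_rows --pt "0 0 0 0 0 0 1" --pt "0 0 0 0 0 0 1" --pt "0 0 0 0 0 0 1" --pt "0 0 0 0 0 -10 1" --pt "0 0 0 0 0 -30 1" --pt "0 0 0 0 0 -40 1" --pt "0 0 0 0 0 -40 1" --pt "0 0 0 0 0 -20 1" --pt "0 0 0 0 0 0 1" --pt "0 0 0 0 0 0 1"

```text
time_s: 43.2
eef_pos: [0.5371, 0.0647, 0.1675]
eef_rot: [0.0, 0.996, -0.087, -0.0]
wrist_force: [-0.9, -0.4, -2.6]
opening: 0.361
grasp_force: 59.8
```

```bash
python3 -c "
from h import *
plan(.4365,.2940,.0315,-10)"
```

```text
t 43.2 pos [0.5371 0.0647 0.1675] th -10.0 | rz 0.0 before [-138.8 -208.4  136. ] after [-138.9 -208.4  136. ] F [-0.9 -0.4 -2.6] open 0.361 g 59.8
```

Call:
send_rows --pt "0 0 0 -23 -34 0 1" --pt "0 0 0 -23 -35 0 1" --pt "0 0 0 -23 -35 0 1" --pt "0 0 0 -23 -35 0 1" --pt "0 0 0 -23 -35 0 1" --pt "0 0 0 -23 -34 0 1" --pt "0 0 0 0 0 10 1" --pt "0 0 0 0 0 10 1" --pt "0 0 0 0 0 0 1" --pt "0 0 0 0 0 0 1"

```text
time_s: 44.2
eef_pos: [0.4376, 0.292, 0.1467]
eef_rot: [0.001, 0.996, -0.088, -0.001]
wrist_force: [-0.0, 0.3, -1.5]
opening: 0.359
grasp_force: 60.2
```

```bash
python3 -c "
from h import *
plan(.4365,.2940,.0325,-10)"
```

```text
t 44.2 pos [0.4376 0.292  0.1467] th -10.1 | rz -0.1 before [ -1.4  -1.8 114.2] after [ -1.4  -1.8 114.2] F [-0.   0.3 -1.5] open 0.359 g 60.2
```

Call:
send_rows --pt "0 0 0 -1 -1 30 1" --pt "0 0 0 0 0 30 1" --pt "0 0 0 0 0 25 1" --pt "0 0 0 0 0 15 1" --pt "0 0 0 0 0 8 1" --pt "0 0 0 0 0 3 1" --pt "0 0 0 0 0 2 1" --pt "0 0 0 0 0 1 1" --pt "0 0 0 0 0 0 1" --pt "0 0 0 0 0 0 1"

```text
time_s: 45.2
eef_pos: [0.4374, 0.2948, 0.0346]
eef_rot: [-0.0, 0.996, -0.087, 0.001]
wrist_force: [-0.1, 0.9, -2.8]
opening: 0.36
grasp_force: 60.5
```

Call:
send_rows --pt "0 0 0 0 0 0 1" --pt "0 0 0 0 0 0 0" --pt "0 0 0 0 0 0 -0.4" --pt "0 0 0 0 0 0 -0.4" --pt "0 0 0 0 0 0 -0.4" --pt "0 0 0 0 0 -20 -0.4" --pt "0 0 0 0 0 -35 -0.4" --pt "0 0 0 0 0 -40 -0.4" --pt "0 0 0 0 0 -30 -0.4" --pt "0 0 0 0 0 0 -0.4"

```text
time_s: 46.2
eef_pos: [0.4402, 0.2959, 0.1643]
eef_rot: [-0.002, 0.996, -0.087, 0.004]
wrist_force: [0.4, 0.3, 0.8]
opening: 0.7
grasp_force: 0.0
```

```bash
python3 -c "
from h import *
plan(.448,.0758,.155,-10);c=ctrl.camera('top');rollers(c,world(c))" | grep -v -e ' -0'
```

```text
t 46.2 pos [0.4402 0.2959 0.1643] th -10.0 | rz 0.0 before [ 45.8 215.5   9.3] after [ 45.9 215.4   9.3] F [0.4 0.3 0.8] open 0.7 g 0.0
roller? [142. 207.] 142 [0.5285 0.2788 0.5281 0.2771 0.0941]
roller? [223. 241.] 130 [0.449  0.0759 0.4481 0.0759 0.0896]
```

Call:
send_rows --pt "0 0 0 8 36 0 -0.4" --pt "0 0 0 8 36 0 -0.4" --pt "0 0 0 8 36 0 -0.4" --pt "0 0 0 8 36 0 -0.4" --pt "0 0 0 8 36 0 -0.4" --pt "0 0 0 7 36 0 -0.4" --pt "0 0 0 0 0 15 -0.4" --pt "0 0 0 0 0 10 -0.4" --pt "0 0 0 0 0 0 -0.4" --pt "0 0 0 0 0 0 -0.4"

```text
time_s: 47.25
eef_pos: [0.4451, 0.0744, 0.1332]
eef_rot: [-0.0, 0.996, -0.086, -0.001]
wrist_force: [-0.7, 0.3, -0.4]
opening: 0.7
grasp_force: 0.0
```

```bash
python3 -c "
from h import *
plan(.448,.0757,.027,-10);c=ctrl.camera('top');rollers(c,world(c))" | grep -v -e ' -0'
```

```text
roller? [142. 207.] 141 [0.5288 0.2783 0.5281 0.2774 0.0941]
roller? [ 95. 237.] 151 [0.4521 0.388  0.4523 0.3863 0.0937]
roller? [133. 244.] 148 [0.4371 0.2951 0.4365 0.2934 0.0935]
```

Call:
send_rows --pt "0 0 0 2.5 -1.5 16 -0.4" --pt "0 0 0 0 0 35 -0.4" --pt "0 0 0 0 0 30 -0.4" --pt "0 0 0 0 0 16 -0.4" --pt "0 0 0 0 0 9 -0.4" --pt "0 0 0 0 0 0 -0.4" --pt "0 0 0 0 0 0 -0.4" --pt "0 0 0 0 0 0 0.2" --pt "0 0 0 0 0 0 1" --pt "0 0 0 0 0 0 1"

```text
time_s: 48.3
eef_pos: [0.4497, 0.0747, 0.0291]
eef_rot: [-0.0, 0.996, -0.087, 0.001]
wrist_force: [-0.2, 0.9, 5.3]
opening: 0.358
grasp_force: 58.6
```

Call:
send_rows --pt "0 0 0 0 0 0 1" --pt "0 0 0 0 0 0 1" --pt "0 0 0 0 0 0 1" --pt "0 0 0 0 0 -10 1" --pt "0 0 0 0 0 -30 1" --pt "0 0 0 0 0 -40 1" --pt "0 0 0 0 0 -40 1" --pt "0 0 0 0 0 -20 1" --pt "0 0 0 0 0 0 1" --pt "0 0 0 0 0 0 1"

```text
time_s: 49.3
eef_pos: [0.4481, 0.0747, 0.1675]
eef_rot: [0.0, 0.996, -0.087, -0.0]
wrist_force: [0.3, -0.1, -2.3]
opening: 0.357
grasp_force: 59.6
```

```bash
python3 -c "
from h import *
plan(.475,.2387,.0315,-10)"
```

```text
t 49.3 pos [0.4481 0.0747 0.1675] th -10.0 | rz 0.0 before [  -1.9 -166.2  136. ] after [  -1.9 -166.2  136. ] F [ 0.3 -0.1 -2.3] open 0.357 g 59.6
```

Call:
send_rows --pt "0 0 0 0 -33 0 1" --pt "0 0 0 0 -33 0 1" --pt "0 0 0 0 -33 0 1" --pt "0 0 0 -1 -33 0 1" --pt "0 0 0 -1 -34 0 1" --pt "0 0 0 0 0 10 1" --pt "0 0 0 0 0 10 1" --pt "0 0 0 0 0 0 1" --pt "0 0 0 0 0 0 1" --pt "0 0 0 0 0 0 1"

```text
time_s: 50.3
eef_pos: [0.4755, 0.2377, 0.148]
eef_rot: [0.0, 0.996, -0.088, -0.0]
wrist_force: [-0.3, -0.1, -1.1]
opening: 0.361
grasp_force: 60.0
```

```bash
python3 -c "
from h import *
plan(.475,.2387,.0325,-10)"
```

```text
t 50.3 pos [0.4755 0.2377 0.148 ] th -10.0 | rz -0.0 before [ -0.7  -0.9 115.5] after [ -0.7  -0.9 115.5] F [-0.3 -0.1 -1.1] open 0.361 g 60.0
```

Call:
send_rows --pt "0 0 0 -0.5 -0.5 30 1" --pt "0 0 0 0 0 30 1" --pt "0 0 0 0 0 25 1" --pt "0 0 0 0 0 15 1" --pt "0 0 0 0 0 9 1" --pt "0 0 0 0 0 3 1" --pt "0 0 0 0 0 2 1" --pt "0 0 0 0 0 1.5 1" --pt "0 0 0 0 0 0 1" --pt "0 0 0 0 0 0 1"

```text
time_s: 51.3
eef_pos: [0.4755, 0.2393, 0.0332]
eef_rot: [-0.0, 0.996, -0.087, 0.001]
wrist_force: [0.1, 0.3, 0.1]
opening: 0.361
grasp_force: 60.3
```

Call:
send_rows --pt "0 0 0 0 0 0 1" --pt "0 0 0 0 0 0 0" --pt "0 0 0 0 0 0 -0.4" --pt "0 0 0 0 0 0 -0.4" --pt "0 0 0 0 0 0 -0.4" --pt "0 0 0 0 0 -20 -0.4" --pt "0 0 0 0 0 -35 -0.4" --pt "0 0 0 0 0 -40 -0.4" --pt "0 0 0 0 0 -40 -0.4" --pt "0 0 0 0 0 -40 -0.4"

```text
time_s: 52.3
eef_pos: [0.4746, 0.2391, 0.2091]
eef_rot: [0.0, 0.996, -0.087, -0.0]
wrist_force: [1.3, -0.1, -0.4]
opening: 0.701
grasp_force: 0.0
```

Call:
send_rows --pt "0 0 0 0 40 0 -0.4" --pt "0 0 0 0 40 0 -0.4" --pt "0 0 0 0 40 0 -0.4" --pt "0 0 0 0 40 0 -0.4" --pt "0 0 0 0 0 0 -0.4" --pt "0 0 0 0 0 0 -0.4" --pt "0 0 0 0 0 0 -0.4" --pt "0 0 0 0 0 0 -0.4" --pt "0 0 0 0 0 0 -0.4" --pt "0 0 0 0 0 0 -0.4"

```text
time_s: 53.3
eef_pos: [0.4472, 0.0823, 0.2074]
eef_rot: [-0.0, 0.996, -0.086, -0.0]
wrist_force: [0.4, -0.7, -0.2]
opening: 0.7
grasp_force: 0.0
```

```bash
python3 -c "
from h import *
c=ctrl.camera('top');rollers(c,world(c));hubend(1,c);hubend(2,c);ball(1);ball(2)
a=ctrl.camera('scene')['color']
cv2.imwrite('pics/end.png',cv2.resize(a[70:330,90:430][...,::-1],None,fx=2.2,fy=2.2,interpolation=cv2.INTER_CUBIC))"
```

```text
roller? [371. 102.] 589 [ 0.8133 -0.2906  0.8097 -0.2889  0.0802]
roller? [421. 108.] 584 [ 0.8006 -0.4185  0.7956 -0.4159  0.0804]
roller? [280. 121.] 99 [ 0.7602 -0.0589  0.7555 -0.0586  0.081 ]
roller? [296. 199.] 63 [ 0.5545 -0.1006  0.5552 -0.1     0.0856]
roller? [142. 207.] 141 [0.5287 0.2783 0.5282 0.2774 0.0941]
roller? [302. 231.] 245 [ 0.4792 -0.1186  0.4783 -0.1162  0.0831]
roller? [ 95. 237.] 147 [0.4522 0.3878 0.4526 0.3865 0.0935]
roller? [133. 244.] 147 [0.4369 0.2949 0.4364 0.2933 0.0934]
roller? [397. 244.] 56 [ 0.4513 -0.3491  0.4522 -0.3484  0.0866]
roller? [383. 278.] 256 [ 0.3687 -0.3113  0.37   -0.3133  0.0832]
hub 1 [-0.1464 -0.1438 -0.1419] [-0.1425 -0.1423 -0.142  -0.1419] [-0.1013 -0.101  -0.1008 -0.1005]
hub 2 [-0.1585 -0.1557 -0.1543] [-0.1546 -0.1546 -0.1544 -0.1544] [-0.1133 -0.1131 -0.1131 -0.1126]
ball 1 56 x 0.007 [-0.002  0.013]
ball 2 38 x 0.069 [0.06  0.077]
```

View pics/end.png

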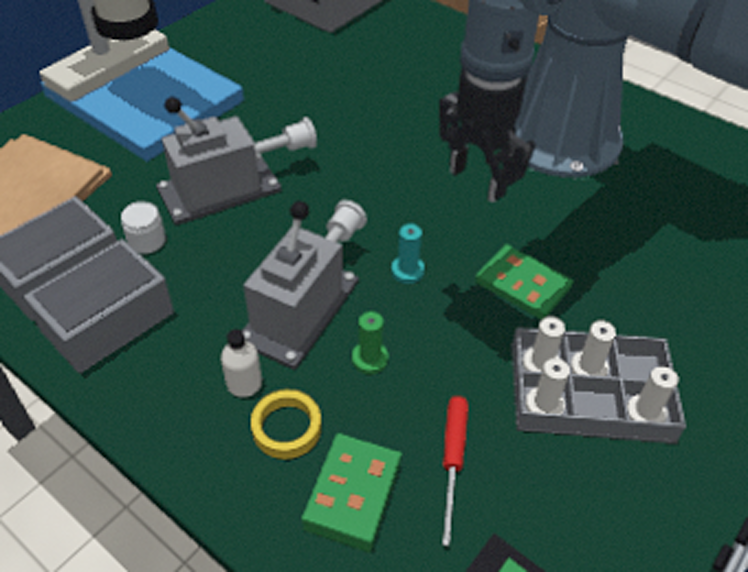

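The picture shows four white rollers upright in separate crate cells, unit 2's lever over at (172,103) and unit 1's still at its start at (300,210). Both shafts are out, and nothing else has moved.

```bash
python3 -c "
from bench import ctrl
print(ctrl.hand_in())"
```

```text
the job is handed in; nothing more can be done
None
```

Job handed in: I pushed both shafts fully in, then pulled both out to their outer stops (about 8.6 mm and 20 mm of float), pushed over only the lever of the 20 mm unit, and stood all four spare rollers upright in separate crate cells.

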